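# Lay a sharp cutter plate on the inspection light box and set its light

### The arm

A 6-joint arm with a two-finger parallel gripper is mounted at the origin on the work surface. World frame = base frame: x ahead of the robot, y to its left, z up, the work surface at z = 0. Lengths are in m, angles in rad, forces in N, time in s.
With the tool pointing down it reaches from about 0.35 to 0.775 m from the base axis. Payload 7.3 kg.
Tool frame: the origin (TCP) lies at the very end of the fingers, on their centre line; the grasp point (between the pads) lies 19 mm behind it; z points along the fingers, y is the line along which they close (so a half turn about z gives the same grasp; the last joint's range is limited). The gripper opens to 92 mm and grips with 3 to 60 N. Pads are 19 mm wide; open, the fingers measure 130 mm over their backs; the gripper's body (75 mm by 190 mm) begins 47 mm behind the grasp point.
Start: joints at [-1.355, 0.342, 1.524, -0, 1.275, -0.146], TCP at [0.186, -0.491, 0.227] pointing down, gripper open.
Joint ranges: [-2.53, 2.53], [-0.77, 2.02], [0.04, 2.7], [-1, 4.14], [0.28, 2.66], [-3.11, 3.11]. Speed limits (rad/s): [2.57, 2.57, 3.14, 3.14, 3.14, 3.14].

### API

Orientations are given as [roll, pitch, yaw] about the fixed x, y, z axes, in that order (R = Rz(yaw) Ry(pitch) Rx(roll)).
In Python, from cell import observe, read_camera, get_calibration, hand_in, search_frame gives the robot as it stands.
- The arm moves only by the tool step_arm, never from a script. Its argument "commands" is a list of rows, each an object with "translation": the shift along the tool's x, y, z in mm, a list of three; "roll": the turn about the tool's z in rad. In form: [{"translation": [x, y, z], "roll": roll}, ...]. A call has 1 to 20 rows; each row shifts and turns the commanded pose from where the row before left it, along the tool's axes as they then stand; what a row does not reach is not made up. A row lasts 1/12 s, in which the tool goes at most 41.7 mm and 7.16 degrees, less where a joint would pass 70% of its speed; a pose out of reach is approached as far as the arm can. A call is refused whole if a number of a shift passes 41.7 or a number of a turn 0.125, either way. A call with a gripper value outside its range is refused whole. "fingers" is the opening, from 0 (shut) to 1 (fully open), set as the call begins (left out, the last holds). The fingers move at their own pace and stop on an object; "grip_force" is the grip in N (left out, the last holds). Time passes only in rows, so rows that do not move let the fingers close. It gives the time, the measured TCP pose, the force, the opening and the grip force at its end, in the units of the state.
- observe(): the state, without advancing time (a new reading comes with each control period).
- read_camera(name): name is "scene" or "top" or "wrist"; returns the picture (420x560x3 uint8, red, green, blue); there is no depth.
- get_calibration(name): a dict with "camera_matrix" (3x3 intrinsics, pixels), "world_from_camera" (4x4, takes a point from camera to world coordinates). Camera axes: x right, y up, looking along -z (the intrinsics and any distortion apply to the point x, -y, -z); pixel columns grow to the right and rows downward; lengths in m; the calibration is good to about 2 mm. A picture is of the moment at which its call begins: read the wrist's pose just before it. get_calibration takes no time and is no camera call; for the wrist camera it gives the pose at the moment of the call.
- hand_in(): hands the job in; it is judged then, once.
Trained networks look in the newest picture that a camera, given by its name, has taken for a name from the list of things; names that differ only in an ending like _2 or _b are one class to them, and where a whole thing is asked for, a point or a joint stands for the part that bears it (a point fixed in the world has none). Each returns a list of dicts, best first, with "confidence" (0 to 1); they miss things now and then, are a little off and sometimes report something else, mostly with a low value. They report only what shows in the picture. A call takes as long as a camera call. They do not tell look-alikes from the thing itself.
- search_frame(camera, name): "at" ([x, y, z] in m, in world coordinates, good to about 4 mm: the middle of the surface that is visible of it).
The state is a dict: "time": time; "qpos": joint angles; "qvel": joint speeds; "joint_efforts": joint torques, N m; "tool_pos": TCP position; "tool_rot": TCP orientation; "contact_force": force on the tool from outside, world axes, zero at the start; "torque": the same for the moment, N m; "opening": finger opening in m; "grip_force": force on a finger pad.
Only numpy, scipy, OpenCV 4.12 (cv2) and the standard library are available. Lean on these libraries where they do the work, as an engineer would, in place of code of your own. Each camera call takes 0.05 s, during which the arm holds its last target. There are 200 camera calls.

### The job

The toothed cutter plate drying on the two orange rubber strips is razor sharp, so keep the robot itself off it: take the flat lifter by its blue handle, slide its blade under the plate between the strips, carry the plate to the light box and tip it so that it slides off the blade and ends up lying flat, teeth and all, on the bright white window. Then stand the lifter back on the bench and, with a fingertip on its edge, roll the light box's knurled dimmer wheel up until the green bar points straight out of the box, in line with the white arrow (the seventh click from off); do not knock over the amber jar.

Things in the scene. Friction and masses are not known exactly. Their poses are not given: they have to be found in the camera images.
- cutter: Loose bright steel cutter plate, 56 (x) x 150 (y) x 3 mm over the tips of the teeth all round it, 90 to 160 g, dark slot and two holes. Origin: centre of the underside; z up. It starts flat across the two rubber strips, its underside 8 mm over the bench, within 6 mm and 0.06 rad of their middle. Sharp: no part of the robot may touch it.
- strips: Two fixed orange rubber strips on the bench, each 110 (x) x 12 (y) x 8 mm, their middles 110 mm apart in y: a clear lane 98 mm wide runs between them along x. Origin on the bench in the middle between them; x runs along the strips, away from the robot give or take 0.15 rad.
- lifter: Loose lifter (flat turner), 125 g, that stands by itself on its blade. Blade of oiled steel (friction about 0.2), 90 (x) x 62 (y) x 2 mm. Origin: centre of the blade's underside; x points out of the blade's nose, z up. At x = -46 to -59 mm a neck 30 mm wide leans up and back to the handle. It starts with its nose away from the robot.
- lifter_grip (a point): A good place to grip, on the axis of the lifter's straight blue handle, 95 mm behind the blade's centre and 42 mm above the blade's underside. The handle is 20 mm wide (y) and 20 mm high (z) and runs along x from 60 to 175 mm behind the blade's centre. Axes of the lifter.
- lifter_nose (a point): Middle of the front edge of the lifter's blade, on its underside, 45 mm ahead of the blade's centre. Axes of the lifter.
- lightbox: Fixed grey light box on the bench, 240 (x) x 340 (y) mm, top 40 mm above the bench. Origin on the bench under its centre; x points to its back, y to the left as the robot sees it. The front face (x = -120 mm) looks towards the robot and has the dimmer wheel; a white arrow on the top above the wheel points straight out of the front (-x).
- window (a point): Centre of the bright white window in the top of the light box, on its surface, 42 mm above the bench. The window is 170 mm (x) by 250 mm (y), flat, 2 mm proud of the box's top. Axes of the light box.
- wheel_axis (a point): Centre of the dimmer wheel on its upright axis, 30 mm above the bench. The wheel is a flat black disc 12 mm thick (24 to 36 mm above the bench), radius 30 mm, 32 mm over its 36 upright round knurl ridges. It sticks 26 mm out of the front face (light box x = -120 mm); nothing is below or in front of it. Axes of the light box.
- dimmer (a joint): Dimmer wheel angle, rad: 0 off, 2.618 full, 10 sprung clicks of 0.2618 (8.4 mm at the edge); 1 N at the edge rolls it over a click. Grows as the wheel's front moves left (+y of the light box). It starts at click 1 to 5. White ticks on top mark the clicks, a long green bar the seventh (1.833); the present one points straight out of the box (-x).
- jar: Loose amber jar with metal lid, upright, 68 mm across, 85 mm high, to the right of the robot, before the light box; origin centre of the underside. To be left standing.
- corner_a (a point): Corner of the cutter plate over its teeth, on the underside, at x = 28 mm, y = 75 mm from its origin.
- corner_b (a point): Corner of the cutter plate over its teeth, on the underside, at x = 28 mm, y = -75 mm from its origin.
- corner_c (a point): Corner of the cutter plate over its teeth, on the underside, at x = -28 mm, y = 75 mm from its origin.
- corner_d (a point): Corner of the cutter plate over its teeth, on the underside, at x = -28 mm, y = -75 mm from its origin.
There are look-alikes about, which are no part of the job. Of the things shaped like the cutter, the steel one is meant.

How it is judged:
On the way, in this order (a step that is already met when the one before it is completed fails the run):
1. the cutter plate is carried on the lifter's blade, clear of the strips and the bench (contact force between lifter and cutter above 0.3 N and height (world z) of cutter above 0.035 m), for 0.2 s.
2. the lifter, with the plate on it, is tipped over the window (angle between lifter's own z axis and vertical above 0.12 rad and contact force between lifter and cutter above 0.05 N and horizontal distance between cutter and window below 0.15 m).
3. the fingers roll the dimmer wheel up (contact force between the fingers and lightbox above 0.2 N and velocity of joint dimmer above 0.1 rad/s).
At the end, for the whole second after the job is handed in: Plate still and flat (0.04 rad, 3 mm) on the window, all four corners inside its 170 x 250 mm; lifter standing still on its blade on the bench (within 4 mm, 0.06 rad), touching neither plate nor light box; dimmer at rest on the seventh click, 1.833 rad within 0.09 (x of corner_a in the frame of window between -0.085 and 0.085 m and y of corner_a in the frame of window between -0.125 and 0.125 m and x of corner_b in the frame of window between -0.085 and 0.085 m and y of corner_b in the frame of window between -0.125 and 0.125 m and x of corner_c in the frame of window between -0.085 and 0.085 m and y of corner_c in the frame of window between -0.125 and 0.125 m and x of corner_d in the frame of window between -0.085 and 0.085 m and y of corner_d in the frame of window between -0.125 and 0.125 m and z of cutter in the frame of window between -0.003 and 0.003 m and angle between cutter's own z axis and vertical below 0.04 rad and linear speed of each of cutter, lifter below 0.01 m/s and contact force between lifter and cutter below 0.05 N and contact force between lifter and lightbox below 0.05 N and height (world z) of lifter between -0.003 and 0.004 m and angle between lifter's own z axis and vertical below 0.06 rad and value of joint dimmer between 1.743 and 1.923 rad and velocity of joint dimmer between -0.05 and 0.05 rad/s).
It fails at once if the robot touches the sharp cutter plate (contact force between any of the fingers, the arm and cutter above 0.3 N).
It fails at once if the amber jar is knocked over (angle between jar's own z axis and vertical above 0.6 rad).
It also fails if it takes over 72 s, if anything falls off the work surface, if the arm or the gripper's body presses on something with over 40 N, if the wrist force passes 120 N, or if a joint passes its speed limit or range.

## Working session

There is one attempt and no reset: what is moved stays moved. The work goes in short steps, Python scripts to look and compute and a tool call to move; the robot and the scene stay as the last step left them, time stands still between calls to the robot, and variables do not carry over. Pictures are saved under pics/ and viewed, at most 10 in all, crops included, and the job is handed in when it is done.

Besides the shell and the picture viewer there is one more tool, called after "Emit:" by a JSON object that holds its "fn" and its "kwargs", one argument or row to a line. step_arm: Moves the arm, as the interface text tells. Its arguments: {"type":"object","properties":{"commands":{"type":"array"},"fingers":{"type":"number"},"grip_force":{"type":"number"}},"required":["commands"]}

```bash
mkdir -p pics; ls
python3 - <<'E'
from cell import *
import cv2,numpy as np
ims=[]
for c in ["scene","top"]:
    im=read_camera(c); cv2.imwrite(f"pics/{c}0.png",im[:,:,::-1])
    for n in ["cutter","strips","lifter","lifter_grip","lifter_nose","lightbox","window","wheel_axis","jar"]:
        print(c,n,[(np.round(d["at"],3).tolist(),round(d["confidence"],2)) for d in search_frame(c,n)][:4])
    k=get_calibration(c);print(k["camera_matrix"],k["world_from_camera"],[x for x in k])
print(observe())
E
```

```text
pics
scene cutter [([0.375, 0.029, 0.004], 0.82), ([0.608, 0.156, 0.01], 0.62)]
scene strips [([0.644, 0.117, 0.009], 0.73)]
scene lifter [([0.572, 0.312, 0.003], 0.59)]
scene lifter_grip [([0.565, 0.309, 0.004], 0.86), ([0.605, 0.159, 0.013], 0.25), ([0.484, -0.081, 0.036], 0.2)]
scene lifter_nose [([0.566, 0.31, -0.001], 0.78)]
scene lightbox [([0.63, -0.196, 0.04], 0.56)]
scene window [([0.629, -0.194, 0.041], 0.91), ([0.568, 0.31, 0.001], 0.47)]
scene wheel_axis [([0.632, -0.188, 0.045], 0.85)]
scene jar [([0.362, -0.334, 0.067], 0.78)]
[[417.32752848   0.         291.87611655]
 [  0.         417.32752848 209.86220567]
 [  0.           0.           1.        ]] [[ 0.40559873 -0.78910407  0.46130731  0.95667077]
 [ 0.91404415  0.35213999 -0.20129759 -0.12339249]
 [-0.00360001  0.50330129  0.86410349  0.87303361]
 [ 0.          0.          0.          1.        ]] ['camera_matrix', 'world_from_camera']
top cutter [([0.604, 0.164, 0.012], 0.8), ([0.371, 0.035, -0.0], 0.73)]
top strips [([0.642, 0.118, 0.01], 0.43)]
top lifter [([0.572, 0.32, 0.002], 0.56)]
top lifter_grip [([0.573, 
[... 624 characters left out ...]
': 1.0, 'qpos': array([-1.35499938e+00,  3.42013202e-01,  1.52409928e+00,  1.24534107e-05,
        1.27541238e+00, -1.45982493e-01]), 'qvel': array([-2.17716579e-05, -1.31256015e-03,  6.47731877e-04,  6.18451854e-04,
       -1.66518988e-03, -2.04011679e-03]), 'joint_efforts': array([ 3.84732193e-04, -4.31134164e+01, -2.44479811e+01,  7.19116302e-02,
        4.82547109e-02,  2.09542071e-05]), 'tool_pos': array([ 0.18585446, -0.49101925,  0.2267339 ]), 'tool_rot': array([ 3.14152385e+00, -1.92642323e-06,  3.61775814e-01]), 'contact_force': array([-0.13716719,  0.88065339,  0.97775191]), 'torque': array([ 0.05785476,  0.00969916, -0.0294254 ]), 'grip_force': 0.0, 'opening': 0.09193806350337431}
```

View pics/scene0.png

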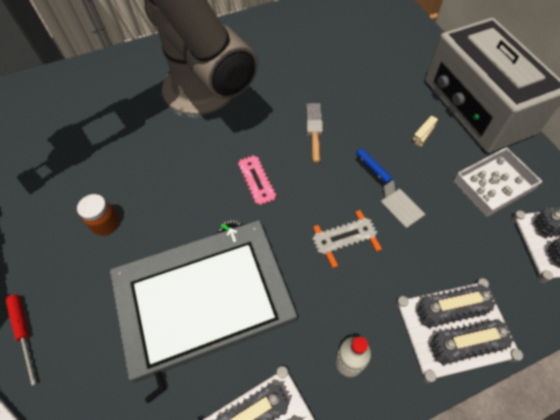

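View pics/top0.png

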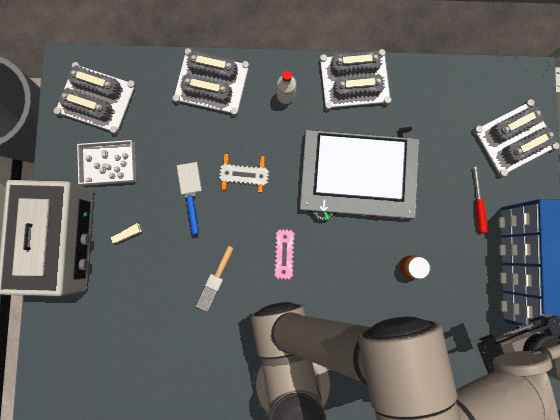

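Steel cutter on the orange strips: top (244,174), scene (345,235). Look-alikes for it are the pink plate, top (285,254), and the dark toothed items in the white trays. The lifter with the blue handle is at top (190,195); its look-alike is the wooden-handled brush, (214,280). The light box is at (360,172), the wheel at (322,214) and the jar at (416,267).

```bash
cat > h.py <<'E'
from cell import *
import cv2,numpy as np
def ray(cam,uv,z,k=None):
    k=k or get_calibration(cam);T=k["world_from_camera"];K=k["camera_matrix"]
    d=np.linalg.inv(K)@[uv[0],uv[1],1];d=T[:3,:3]@[d[0],-d[1],-d[2]];o=T[:3,3]
    return o+d*(z-o[2])/d[2]
def proj(k,p):
    T=k["world_from_camera"];q=T[:3,:3].T@(np.array(p)-T[:3,3]);q=np.array([q[0],-q[1],-q[2]]);u=k["camera_matrix"]@q
    return u[:2]/u[2]
def blobs(im,lo,hi,amin=15):
    m=cv2.inRange(cv2.cvtColor(im,cv2.COLOR_RGB2HSV),lo,hi)
    return [(c,cv2.minAreaRect(c)) for c in cv2.findContours(m,0,1)[0] if cv2.contourArea(c)>=amin]
E
python3 - <<'E'
from h import *
im=cv2.imread("pics/top0.png");cv2.imwrite("pics/c1.png",cv2.resize(im[140:250,165:335],None,fx=4.7,fy=4.7,interpolation=3))
im=im[:,:,::-1].copy()
for n,lo,hi,z in [("blue",(105,120,60),(130,255,255),.052),("orange",(3,150,120),(15,255,255),.008)]:
    for c,r in blobs(im,lo,hi,8):
        b=cv2.boxPoints(r); print(n,np.round(r[0]),np.round(r[1],1),[np.round(ray("top",p,z)[:2],3).tolist() for p in b])
E
```

```text
blue [549. 258.] [119.  20.] [[0.548, -0.704], [0.549, -0.763], [0.21, -0.749], [0.208, -0.692]]
blue [192. 215.] [39.5  7.5] [[0.531, 0.322], [0.535, 0.301], [0.423, 0.278], [0.419, 0.299]]
```

View pics/c1.png

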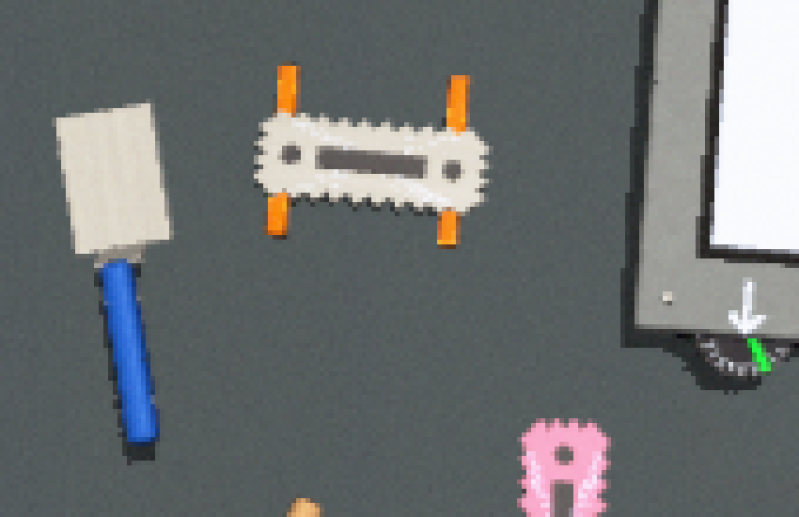

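Crop confirms: steel plate with slot lying across the orange strips (holes at crop (291,153) and (452,170)), blue-handled lifter nose away. The green bar is right of the arrow, at about (763,355).

Run:
```python
from h import *
g=lambda x,y,z:ray("top",(165+(x+.5)/4.7-.5,140+(y+.5)/4.7-.5),z)[:2]
def ang(a,b):d=a-b;return np.arctan2(d[1],d[0])
h0,h1=g(117,262,.05),g(142,440,.05)
print("handle",h0,h1,ang(h0,h1))
bc=[g(*p,.002) for p in [(55,120),(150,103),(172,238),(78,254)]]
print("blade c",np.mean(bc,0),"yaw",ang(bc[0]+bc[1],bc[2]+bc[3]))
s=[g(*p,.008) for p in [(289,66),(276,235),(459,75),(447,245)]]
print("strips c",np.mean(s,0),"yaw",ang(s[0],s[1]),ang(s[2],s[3]))
a,b=g(291,153,.011),g(452,170,.011);print("cutter",(a+b)/2,"yaw",ang(a,b)-np.pi/2)
im=cv2.imread("pics/top0.png")[:,:,::-1].copy()
for c,r in blobs(im,(0,0,225),(180,40,255),2000):
    P=[ray("top",p,.042)[:2] for p in cv2.boxPoints(r)];print("win",np.mean(P,0),np.round(P,3).tolist(),r)
print("arrow",g(748,283,.04),g(746,332,.04),"bar",g(752,340,.036),g(768,368,.036),"jar",ray("top",(416,267),.085))
```

```text
handle [0.532816   0.31095896] [0.42362365 0.29072322] 0.18324299510055067
blade c [0.59291569 0.325156  ] yaw 0.20853622289943588
strips c [0.61145648 0.16215819] yaw -0.038329963071697296 -0.04052975313014349
cutter [0.60668839 0.15940595] yaw -0.08047136840836577
win [ 0.63242946 -0.18612506] [[0.555, -0.056], [0.724, -0.066], [0.71, -0.318], [0.541, -0.305]] ((360.5268249511719, 166.66001892089844), (85.31349182128906, 56.58708572387695), 4.513988018035889)
arrow [ 0.53101355 -0.0794183 ] [ 0.50035319 -0.07862036] bar [ 0.49585175 -0.08284819] [ 0.47862713 -0.09304639] jar [ 0.34370242 -0.33415766  0.085     ]
```

Emit:
{"fn": "step_arm", "kwargs": {
  "commands": [
    {"translation": [35,-18,0],"roll": 0},
    {"translation": [35,-18,0],"roll": 0},
    {"translation": [35,-18,0],"roll": 0},
    {"translation": [35,-18,0],"roll": 0},
    {"translation": [35,-18,0],"roll": 0},
    {"translation": [35,-18,0],"roll": 0},
    {"translation": [35,-18,0],"roll": 0},
    {"translation": [35,-18,0],"roll": 0},
    {"translation": [35,-18,0],"roll": 0},
    {"translation": [35,-18,0],"roll": 0}
  ],
  "fingers": 0.6
}}

```text
time: 1.83
tool_pos: [0.4505, -0.1971, 0.227]
tool_rot: [3.141, -0.0, 0.362]
contact_force: [0.1, -0.5, -0.0]
opening: 0.055
grip_force: 0.0
```

Emit:
{"fn": "step_arm", "kwargs": {
  "commands": [
    {"translation": [17.4,-35,0],"roll": 0},
    {"translation": [17.4,-35,0],"roll": 0},
    {"translation": [17.4,-35,0],"roll": 0},
    {"translation": [17.4,-35,0],"roll": 0},
    {"translation": [17.4,-35,0],"roll": 0},
    {"translation": [17.4,-35,0],"roll": 0},
    {"translation": [17.4,-35,0],"roll": 0},
    {"translation": [17.4,-35,0],"roll": 0},
    {"translation": [17.4,-35,0],"roll": 0},
    {"translation": [17.4,-35,0],"roll": 0},
    {"translation": [17.4,-35,0],"roll": 0},
    {"translation": [17.4,-35,0],"roll": 0},
    {"translation": [17.4,-35,0],"roll": 0},
    {"translation": [0,0,0],"roll": 0.084},
    {"translation": [0,0,0],"roll": 0.083},
    {"translation": [0,0,0],"roll": 0}
  ]
}}

```text
time: 3.17
tool_pos: [0.4997, 0.3076, 0.2262]
tool_rot: [3.141, 0.001, 0.193]
contact_force: [0.3, 0.5, 0.4]
opening: 0.0553
grip_force: 0.0
```

Run:
```python
from h import *
o=observe();print(o["time"],o["tool_pos"],o["tool_rot"],o["opening"])
k=get_calibration("wrist");im=read_camera("wrist");cv2.imwrite("pics/w1.png",im[:,:,::-1]);print(k)
for c,r in blobs(im,(105,120,60),(130,255,255),200):
    P=cv2.boxPoints(r);print(np.round(P),[np.round(ray("wrist",p,.052,k)[:2],3).tolist() for p in P])
```

```text
3.1667 [0.49967137 0.30763493 0.22622253] [3.14124906e+00 6.58601103e-04 1.93478321e-01] 0.05531261923318889
{'camera_matrix': array([[351.06127117,   0.        , 277.95118663],
       [  0.        , 351.06127117, 207.85219612],
       [  0.        ,   0.        ,   1.        ]]), 'world_from_camera': array([[ 1.92822144e-01,  9.39328004e-01,  2.83694415e-01,
         5.75746804e-01],
       [-9.81233672e-01,  1.84492897e-01,  5.60611494e-02,
         3.22732029e-01],
       [ 3.20203119e-04, -2.89180343e-01,  9.57274583e-01,
         3.84576521e-01],
       [ 0.00000000e+00,  0.00000000e+00,  0.00000000e+00,
         1.00000000e+00]])}
[[268. 148.]
 [288. 148.]
 [288. 257.]
 [268. 257.]] [[0.533, 0.324], [0.537, 0.305], [0.427, 0.283], [0.423, 0.303]]
```

View pics/w1.png

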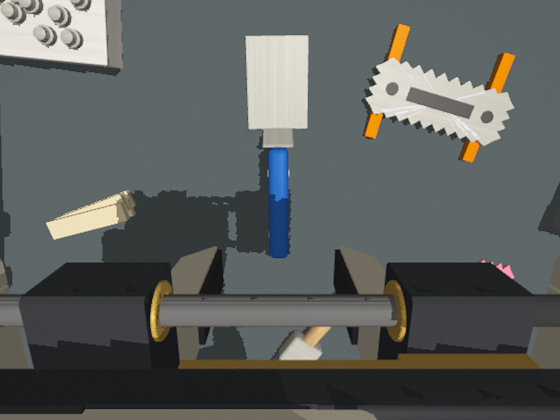

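The wrist picture shows the lifter straight ahead (handle column 278, rows 148–257), and the plate with holes at (392,89) and (487,117).

Run:
```python
from h import *
k=get_calibration("wrist");g=lambda x,y,z:ray("wrist",(x,y),z,k)[:2]
def ang(a,b):d=a-b;return np.arctan2(d[1],d[0])
s=[g(*p,.008) for p in [(402,27),(372,136),(508,56),(471,160)]]
print("strips c",np.mean(s,0),"yaw",ang(s[0],s[1]),ang(s[2],s[3]))
a,b=g(392,89,.011),g(487,117,.011);print("cutter",(a+b)/2,"yaw",ang(a,b)-np.pi/2)
bc=[g(*p,.002) for p in [(246,37),(308,36),(308,128),(247,128)]];print("blade",np.mean(bc,0))
```

```text
strips c [0.61255929 0.1625208 ] yaw -0.0021439790955754302 0.004252546263651132
cutter [0.60703816 0.15993442] yaw -0.06821071601447604
blade [0.59306148 0.32652863]
```

Emit:
{"fn": "step_arm", "kwargs": {
  "commands": [
    {"translation": [2,0,34],"roll": 0},
    {"translation": [0,0,34],"roll": 0},
    {"translation": [0,0,34],"roll": 0},
    {"translation": [0,0,34],"roll": 0},
    {"translation": [0,0,34],"roll": 0},
    {"translation": [0,0,33],"roll": 0},
    {"translation": [0,0,0],"roll": 0}
  ]
}}

```text
time: 3.8
tool_pos: [0.4981, 0.3047, 0.0176]
tool_rot: [3.139, 0.011, 0.196]
contact_force: [-1.3, -1.4, -0.0]
opening: 0.0551
grip_force: 0.0
```

Emit:
{"fn": "step_arm", "kwargs": {
  "commands": [
    {"translation": [0,0,0],"roll": 0},
    {"translation": [0,0,0],"roll": 0},
    {"translation": [0,0,0],"roll": 0},
    {"translation": [0,0,0],"roll": 0},
    {"translation": [0,0,0],"roll": 0},
    {"translation": [0,0,0],"roll": 0}
  ],
  "fingers": 0,
  "grip_force": 45
}}

```text
time: 4.3
tool_pos: [0.5025, 0.3075, 0.0249]
tool_rot: [-3.141, -0.002, 0.195]
contact_force: [-1.4, 1.3, 0.8]
opening: 0.0196
grip_force: 32.1
```

Emit:
{"fn": "step_arm", "kwargs": {
  "commands": [
    {"translation": [0,0,-15],"roll": 0},
    {"translation": [0,0,-25],"roll": 0},
    {"translation": [0,0,-20],"roll": 0},
    {"translation": [-20.5,24,0],"roll": 0},
    {"translation": [-20.5,24,0],"roll": 0},
    {"translation": [-20.5,24,0],"roll": 0},
    {"translation": [-20.5,24,0],"roll": 0},
    {"translation": [-20.5,24,0],"roll": 0},
    {"translation": [0,0,0],"roll": 0.062},
    {"translation": [0,0,0],"roll": 0.061},
    {"translation": [0,0,0],"roll": 0.061},
    {"translation": [0,0,0],"roll": 0.061},
    {"translation": [0,0,0],"roll": 0},
    {"translation": [0,0,0],"roll": 0}
  ]
}}

```text
time: 5.47
tool_pos: [0.4246, 0.1696, 0.0839]
tool_rot: [3.142, -0.0, -0.048]
contact_force: [-0.1, 0.0, -0.5]
opening: 0.0196
grip_force: 44.9
```

Run:
```python
from h import *
o=observe();print(o["tool_pos"],o["tool_rot"]);print("brush end",ray("top",(231,249),.01))
k=get_calibration("wrist");im=read_camera("wrist");cv2.imwrite("pics/w2.png",im[:,:,::-1])
k2=get_calibration("scene");im2=read_camera("scene");cv2.imwrite("pics/s2.png",im2[:,:,::-1])
T=o["tool_pos"];y=o["tool_rot"][2]
z=T[2]+.019-.042
for x,yy in [(45,31),(45,-31),(-45,31),(-45,-31)]:
    p=T+[0,0,0];a=(x+94)/1000;b=yy/1000
    q=[T[0]+a*np.cos(y)-b*np.sin(y),T[1]+a*np.sin(y)+b*np.cos(y),z];print(x,yy,"wrist px",proj(k,q).round())
print("strips/cutter px")
```

```text
[0.42461623 0.16963244 0.08392591] [ 3.14158733e+00 -3.02920479e-04 -4.83159499e-02]
brush end [0.38143028 0.18939236 0.01      ]
45 31 wrist px [208. -43.]
45 -31 wrist px [348. -43.]
-45 31 wrist px [218. 159.]
-45 -31 wrist px [338. 159.]
strips/cutter px
```

View pics/w2.png

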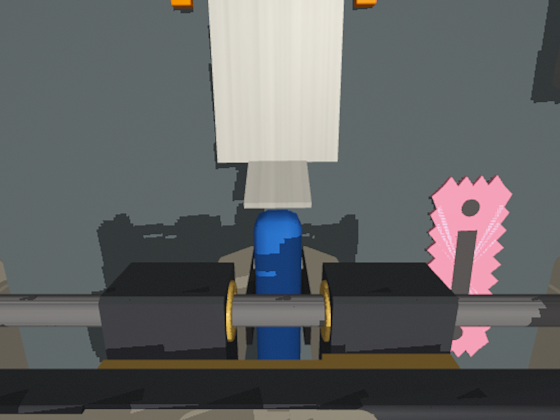

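The wrist picture shows the blade level in the grip (rear edge row 161, columns 218–338), and the strips' near ends at (182,8) and (366,6), centred on the blade.

Emit:
{"fn": "step_arm", "kwargs": {
  "commands": [
    {"translation": [0,0,10],"roll": 0},
    {"translation": [0,0,15],"roll": 0},
    {"translation": [0,0,12],"roll": 0},
    {"translation": [0,0,8],"roll": 0},
    {"translation": [0,0,5],"roll": 0},
    {"translation": [0,0,3],"roll": 0},
    {"translation": [0,0,2.5],"roll": 0},
    {"translation": [0,0,0],"roll": 0},
    {"translation": [0,0,0],"roll": 0},
    {"translation": [0,0,0],"roll": 0}
  ]
}}

```text
time: 6.4
tool_pos: [0.425, 0.1697, 0.0286]
tool_rot: [-3.141, -0.001, -0.05]
contact_force: [0.3, 0.0, -1.5]
opening: 0.0197
grip_force: 44.9
```

Emit:
{"fn": "step_arm", "kwargs": {
  "commands": [
    {"translation": [1,0,1],"roll": 0},
    {"translation": [4,0,0],"roll": 0},
    {"translation": [7,0,0],"roll": 0},
    {"translation": [7,0,0],"roll": 0},
    {"translation": [7,0,0],"roll": 0},
    {"translation": [7,0,0],"roll": 0},
    {"translation": [0,0,0],"roll": 0}
  ]
}}

```text
time: 6.98
tool_pos: [0.4597, 0.1679, 0.0273]
tool_rot: [-3.141, -0.002, -0.051]
contact_force: [0.2, -0.9, -1.0]
opening: 0.0197
grip_force: 44.9
```

Run:
```python
from h import *
o=observe();print(o["tool_pos"],o["tool_rot"],o["contact_force"])
k=get_calibration("top");im=read_camera("top")
cv2.imwrite("pics/t3.png",cv2.resize(im[130:260,180:310],None,fx=4.6,fy=4.6,interpolation=3)[:,:,::-1])
```

```text
[0.45968582 0.16789079 0.02731663] [-3.14124534e+00 -2.05668192e-03 -5.07967330e-02] [ 0.23806829 -0.85398726 -1.03689283]
```

View pics/t3.png

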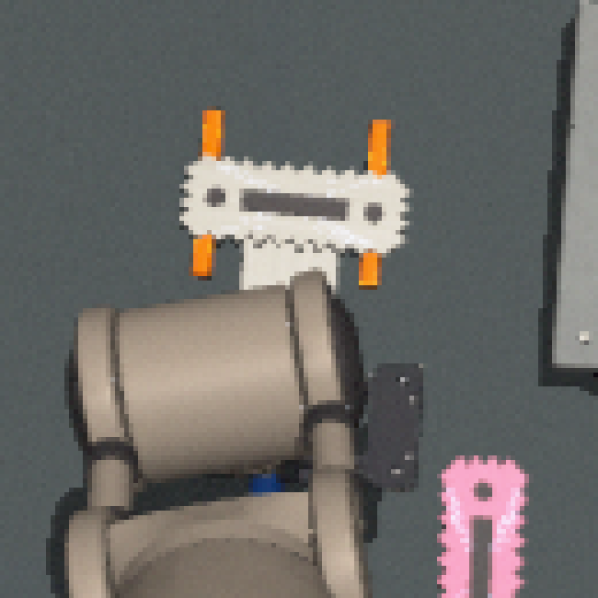

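The top crop shows the blade entering under the plate (columns 241–338, plate middle 295), with the plate undisturbed.

Emit:
{"fn": "step_arm", "kwargs": {
  "commands": [
    {"translation": [4,0,0],"roll": 0},
    {"translation": [7,0,0],"roll": 0},
    {"translation": [7,0,0],"roll": 0},
    {"translation": [7,0,0],"roll": 0},
    {"translation": [7,0,0],"roll": 0},
    {"translation": [7,0,0],"roll": 0},
    {"translation": [7,0,0],"roll": 0},
    {"translation": [4,0,0],"roll": 0},
    {"translation": [1,0,0],"roll": 0},
    {"translation": [0,0,0],"roll": 0}
  ]
}}

```text
time: 7.87
tool_pos: [0.5086, 0.1653, 0.027]
tool_rot: [3.141, 0.0, -0.05]
contact_force: [0.2, -0.6, -1.4]
opening: 0.0196
grip_force: 44.9
```

Emit:
{"fn": "step_arm", "kwargs": {
  "commands": [
    {"translation": [0,0,-2],"roll": 0},
    {"translation": [0,0,-3],"roll": 0},
    {"translation": [0,0,-4],"roll": 0},
    {"translation": [0,0,-6],"roll": 0},
    {"translation": [0,0,-8],"roll": 0},
    {"translation": [0,0,-9],"roll": 0},
    {"translation": [0,0,-9],"roll": 0},
    {"translation": [0,0,-9],"roll": 0},
    {"translation": [0,0,-9],"roll": 0},
    {"translation": [0,0,-9],"roll": 0},
    {"translation": [0,0,-9],"roll": 0},
    {"translation": [0,0,-7],"roll": 0},
    {"translation": [0,0,-4],"roll": 0},
    {"translation": [0,0,-2],"roll": 0},
    {"translation": [0,0,0],"roll": 0},
    {"translation": [0,0,0],"roll": 0}
  ],
  "grip_force": 60
}}

```text
time: 9.2
tool_pos: [0.5083, 0.1654, 0.1169]
tool_rot: [3.141, 0.001, -0.05]
contact_force: [0.1, 1.1, -3.1]
opening: 0.0198
grip_force: 59.9
```

Run:
```python
from h import *
o=observe();print(o["tool_pos"],o["tool_rot"],o["contact_force"])
im=read_camera("wrist");cv2.imwrite("pics/w4.png",im[:260,:,::-1])
```

```text
[0.50826633 0.16535629 0.1169032 ] [ 3.14136965e+00  6.26566712e-04 -5.02370542e-02] [ 0.05417453  1.14077449 -3.12578857]
```

View pics/w4.png

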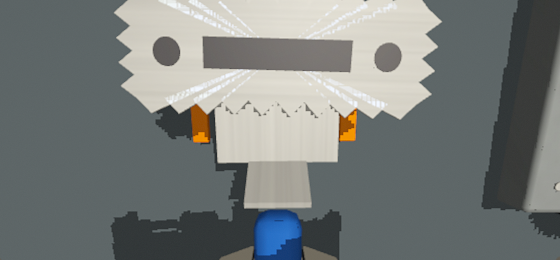

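The plate sits on the blade, level and square, its rear teeth at row 108 against the blade's rear edge at 161. Carrying it gently to the window.

Emit:
{"fn": "step_arm", "kwargs": {
  "commands": [
    {"translation": [0.1,3,0],"roll": 0},
    {"translation": [0.3,6,0],"roll": 0},
    {"translation": [0.5,9,0],"roll": 0},
    {"translation": [0.6,12,0],"roll": 0},
    {"translation": [0.7,15,0],"roll": 0},
    {"translation": [0.9,18,0],"roll": 0},
    {"translation": [1,20,0],"roll": 0},
    {"translation": [1,20,0],"roll": 0},
    {"translation": [1,20,0],"roll": 0},
    {"translation": [1,20,0],"roll": 0},
    {"translation": [1,20,0],"roll": 0},
    {"translation": [1,20,0],"roll": 0},
    {"translation": [1,20,0],"roll": 0},
    {"translation": [1,20,0],"roll": 0},
    {"translation": [1,20,0],"roll": 0},
    {"translation": [1,20,0],"roll": 0},
    {"translation": [1,20,0],"roll": 0}
  ]
}}

```text
time: 10.67
tool_pos: [0.5077, -0.1201, 0.1172]
tool_rot: [3.141, 0.0, -0.051]
contact_force: [0.6, -0.1, -3.4]
opening: 0.0196
grip_force: 59.9
```

Emit:
{"fn": "step_arm", "kwargs": {
  "commands": [
    {"translation": [0.9,18,0],"roll": 0},
    {"translation": [0.7,15,0],"roll": 0},
    {"translation": [0.6,12,0],"roll": 0},
    {"translation": [0.5,9,0],"roll": 0},
    {"translation": [0.3,6,0],"roll": 0},
    {"translation": [0.1,3,0],"roll": 0},
    {"translation": [0,0,2],"roll": 0},
    {"translation": [0,0,4],"roll": 0},
    {"translation": [0,0,5],"roll": 0},
    {"translation": [0,0,5],"roll": 0},
    {"translation": [0,0,5],"roll": 0},
    {"translation": [0,0,5],"roll": 0},
    {"translation": [0,0,4],"roll": 0},
    {"translation": [0,0,2],"roll": 0},
    {"translation": [0,0,0],"roll": 0},
    {"translation": [0,0,0],"roll": 0}
  ]
}}

```text
time: 12.0
tool_pos: [0.5084, -0.1811, 0.0852]
tool_rot: [3.141, 0.0, -0.05]
contact_force: [0.2, 0.6, -3.0]
opening: 0.0196
grip_force: 59.9
```

Run:
```python
from h import *
o=observe();print(o["tool_pos"],o["tool_rot"],o["contact_force"])
im=read_camera("wrist");cv2.imwrite("pics/w5.png",im[:260,:,::-1]);im=read_camera("scene");cv2.imwrite("pics/s5.png",im[:,:,::-1])
print([(np.round(d["at"],3).tolist(),round(d["confidence"],2)) for d in search_frame("wrist","cutter")])
```

```text
[ 0.50836689 -0.18105518  0.08517343] [ 3.14149791e+00  2.20775079e-05 -5.01949933e-02] [ 0.22182755  0.59430193 -2.96290734]
[([0.402, 0.019, 0.002], 0.93), ([0.611, -0.186, 0.063], 0.69)]
```

Emit:
{"fn": "step_arm", "kwargs": {
  "commands": [
    {"translation": [0,0,3],"roll": 0},
    {"translation": [0,0,4],"roll": 0},
    {"translation": [0,0,3],"roll": 0},
    {"translation": [0,0,2],"roll": 0},
    {"translation": [0,0,0],"roll": 0},
    {"translation": [0,0,0],"roll": 0}
  ]
}}

```text
time: 12.65
tool_pos: [0.5082, -0.181, 0.073]
tool_rot: [-3.141, 0.0, -0.05]
contact_force: [-0.2, 0.6, -1.5]
opening: 0.0195
grip_force: 59.9
```

Emit:
{"fn": "step_arm", "kwargs": {
  "commands": [
    {"translation": [0,0,0],"roll": 0},
    {"translation": [0,0,0],"roll": 0},
    {"translation": [0,0,0],"roll": 0},
    {"translation": [0,0,0],"roll": 0}
  ],
  "grip_force": 15
}}

```text
time: 12.98
tool_pos: [0.5085, -0.1811, 0.0734]
tool_rot: [3.141, -0.001, -0.05]
contact_force: [1.0, 0.7, -1.7]
opening: 0.0198
grip_force: 15.0
```

Emit:
{"fn": "step_arm", "kwargs": {
  "commands": [
    {"translation": [0,0,0],"roll": 0},
    {"translation": [0,0,0],"roll": 0},
    {"translation": [0,0,0],"roll": 0},
    {"translation": [0,0,0],"roll": 0}
  ],
  "grip_force": 7
}}

```text
time: 13.32
tool_pos: [0.5085, -0.1811, 0.0734]
tool_rot: [3.141, -0.0, -0.05]
contact_force: [0.3, -0.6, -1.1]
opening: 0.0197
grip_force: 7.0
```

Run:
```python
from h import *
o=observe();print(o["tool_pos"],o["contact_force"],o["torque"])
im=read_camera("wrist");cv2.imwrite("pics/w6.png",im[:,:,::-1]);a=cv2.imread("pics/w5.png")[:,:,::-1]
for i in (a,im):
    bb=[cv2.boundingRect(c) for c,r in blobs(i[200:262].copy(),(105,100,30),(130,255,255),100)];print(bb)
```

```text
[ 0.50848037 -0.18110079  0.0733619 ] [ 0.25053442 -0.641849   -1.12916826] [ 0.01254458  0.11870299 -0.00478627]
[(254, 10, 48, 50)]
[(254, 9, 48, 53)]
```

Emit:
{"fn": "step_arm", "kwargs": {
  "commands": [
    {"translation": [0,0,0],"roll": 0},
    {"translation": [0,0,0],"roll": 0},
    {"translation": [0,0,0],"roll": 0},
    {"translation": [0,0,0],"roll": 0},
    {"translation": [0,0,-2],"roll": 0},
    {"translation": [0,0,-3],"roll": 0},
    {"translation": [0,0,-3],"roll": 0},
    {"translation": [0,0,-3],"roll": 0},
    {"translation": [0,0,-2],"roll": 0},
    {"translation": [0,0,0],"roll": 0}
  ],
  "grip_force": 3
}}

```text
time: 14.2
tool_pos: [0.5085, -0.1811, 0.0868]
tool_rot: [3.141, -0.001, -0.05]
contact_force: [-0.0, 0.6, -1.0]
opening: 0.0203
grip_force: 3.0
```

Run:
```python
from h import *
o=observe();print(o["tool_pos"],o["contact_force"],o["torque"])
im=read_camera("wrist");cv2.imwrite("pics/w7.png",im[:,:,::-1]);im2=read_camera("scene")
a=cv2.imread("pics/w5.png");
v=np.vstack([np.hstack([a[:,120:440],im[:260,120:440,::-1]]),cv2.resize(im2[170:340,110:340,::-1],(640,300))])
cv2.imwrite("pics/v7.png",v)
```

```text
[ 0.50850983 -0.18114347  0.0868368 ] [-0.04708903  0.59447699 -1.03550653] [ 0.02316584  0.0218454  -0.03525111]
```

View pics/v7.png

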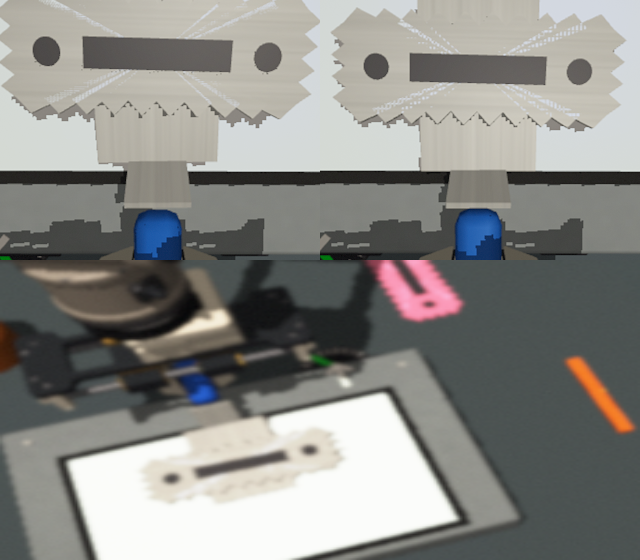

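Tipping works: the plate and blade appear lower and further off than before (right panel), with the nose on the window and tilt about 0.15 rad. Raising on.

Emit:
{"fn": "step_arm", "kwargs": {
  "commands": [
    {"translation": [0,0,-2],"roll": 0},
    {"translation": [0,0,-2],"roll": 0},
    {"translation": [0,0,-2],"roll": 0},
    {"translation": [0,0,-2],"roll": 0},
    {"translation": [0,0,-2],"roll": 0},
    {"translation": [0,0,-2],"roll": 0},
    {"translation": [0,0,-2],"roll": 0},
    {"translation": [0,0,-2],"roll": 0},
    {"translation": [0,0,-2],"roll": 0},
    {"translation": [0,0,-2],"roll": 0},
    {"translation": [0,0,-2],"roll": 0},
    {"translation": [0,0,-2],"roll": 0},
    {"translation": [0,0,-2],"roll": 0},
    {"translation": [0,0,-2],"roll": 0},
    {"translation": [0,0,0],"roll": 0},
    {"translation": [0,0,0],"roll": 0}
  ]
}}

```text
time: 15.63
tool_pos: [0.5082, -0.181, 0.1144]
tool_rot: [3.141, 0.0, -0.05]
contact_force: [-0.5, 0.2, -0.1]
opening: 0.0196
grip_force: 3.0
```

Run:
```python
from h import *
o=observe();print(o["tool_pos"],o["contact_force"],o["torque"])
im=read_camera("wrist");cv2.imwrite("pics/w8.png",im[:,:,::-1]);im2=read_camera("scene");cv2.imwrite("pics/s8.png",im2[:,:,::-1])
for c in("wrist","scene"):print([(np.round(d["at"],3).tolist(),round(d["confidence"],2)) for d in search_frame(c,"cutter")])
# dark slot in plate: holes/slot in scene
for n,i in (("w7",cv2.imread("pics/w7.png")),("w8",im[:,:,::-1])):
    g=cv2.cvtColor(i.copy(),cv2.COLOR_BGR2GRAY)[:165]
    m=((g<110)*255).astype(np.uint8)
    print(n,[(cv2.boundingRect(c)) for c in cv2.findContours(m,0,1)[0] if cv2.contourArea(c)>150])
```

```text
[ 0.50819747 -0.18101629  0.11440692] [-0.51024763  0.17882549 -0.10452026] [0.0841732  0.15284001 0.03125089]
[([0.593, -0.185, 0.06], 0.9), ([0.382, 0.03, 0.003], 0.87)]
[([0.376, 0.03, 0.003], 0.68), ([0.595, -0.189, 0.054], 0.63)]
w7 [(367, 59, 25, 26), (164, 54, 25, 26), (210, 53, 136, 32), (488, 0, 43, 165), (12, 0, 45, 165)]
w8 [(357, 82, 22, 22), (177, 78, 22, 21), (217, 77, 122, 27), (0, 60, 22, 105), (525, 0, 35, 165), (333, 0, 169, 165), (44, 0, 180, 165)]
```

Run:
```python
from h import *
k=get_calibration("wrist");zt=observe()["tool_pos"][2]
def kk(z):
    q={a:np.array(b) for a,b in k.items()};q["world_from_camera"]=q["world_from_camera"].copy();q["world_from_camera"][2,3]+=z-zt;return q
def pts(k,a,b,D):
    # z where horizontal separation is D
    zs=np.linspace(0.0,.15,301);d=[np.linalg.norm((ray("w",a,z,k)-ray("w",b,z,k))) for z in zs]
    i=np.argmin(abs(np.array(d)-D));return (ray("w",a,zs[i],k)+ray("w",b,zs[i],k))/2
a5,b5=(387,57),(166,51)
D=np.linalg.norm(ray("w",a5,.067,kk(.0852))-ray("w",b5,.067,kk(.0852)));print("D",D)
print(pts(kk(.0852),a5,b5,D));print(pts(kk(.0868),(379.5,72),(176.5,67),D));print(pts(kk(.1144),(368,93),(187.5,88.5),D))
```

```text
D 0.10258879223440115
[ 0.60689691 -0.18542665  0.067     ]
[ 0.60128035 -0.18583241  0.055     ]
[ 0.59168446 -0.18521393  0.0625    ]
```

Emit:
{"fn": "step_arm", "kwargs": {
  "commands": [
    {"translation": [2,0,0],"roll": 0},
    {"translation": [4,0,0],"roll": 0},
    {"translation": [5,0,0],"roll": 0},
    {"translation": [5,0,0],"roll": 0},
    {"translation": [5,0,0],"roll": 0},
    {"translation": [4,0,0],"roll": 0},
    {"translation": [2,0,0],"roll": 0},
    {"translation": [0,0,-2],"roll": 0},
    {"translation": [0,0,-2],"roll": 0},
    {"translation": [0,0,-2],"roll": 0},
    {"translation": [0,0,-2],"roll": 0},
    {"translation": [0,0,-2],"roll": 0},
    {"translation": [0,0,-2],"roll": 0},
    {"translation": [0,0,-2],"roll": 0},
    {"translation": [0,0,0],"roll": 0}
  ]
}}

```text
time: 17.08
tool_pos: [0.5354, -0.1824, 0.1288]
tool_rot: [3.141, -0.001, -0.05]
contact_force: [-0.9, 0.3, 1.2]
opening: 0.02
grip_force: 3.0
```

```bash
cat >> h.py <<'E'
def platepos(im,k,D=.1026):
    g=cv2.cvtColor(im,cv2.COLOR_RGB2GRAY)[:250]
    m=((g<120)*255).astype(np.uint8)
    L=[]
    for c in cv2.findContours(m,0,1)[0]:
        x,y,w,h=cv2.boundingRect(c)
        if 100<cv2.contourArea(c)<900 and .7<w/h<1.4: L.append((x+w/2-.5,y+h/2-.5))
    print("holes",L)
    if len(L)!=2:return
    zs=np.linspace(0.0,.15,301);d=[np.linalg.norm((ray("w",L[0],z,k)-ray("w",L[1],z,k))) for z in zs]
    i=np.argmin(abs(np.array(d)-D));return (ray("w",L[0],zs[i],k)+ray("w",L[1],zs[i],k))/2
E
python3 - <<'E'
from h import *
o=observe();print(o["tool_pos"],o["contact_force"],o["torque"])
k=get_calibration("wrist");im=read_camera("wrist");cv2.imwrite("pics/w9.png",im[:,:,::-1])
print(platepos(im,k))
E
```

```text
[ 0.53539422 -0.18244961  0.12883433] [-0.89676962  0.27284982  1.24073012] [ 0.10331091  0.18785037 -0.04696088]
holes [(362.5, 70.5), (194.0, 70.5)]
[ 0.63111467 -0.18749754  0.0585    ]
```

The plate has started to slide, about 30 mm past the blade's centre. Now drawing back gently.

Emit:
{"fn": "step_arm", "kwargs": {
  "commands": [
    {"translation": [0,0,-2],"roll": 0},
    {"translation": [-1,0,-2],"roll": 0},
    {"translation": [-2,0,-2],"roll": 0},
    {"translation": [-2,0,0],"roll": 0},
    {"translation": [-3,0,0],"roll": 0},
    {"translation": [-3,0,0],"roll": 0},
    {"translation": [-3,0,0],"roll": 0},
    {"translation": [-3,0,0],"roll": 0},
    {"translation": [-3,0,0],"roll": 0},
    {"translation": [-3,0,0],"roll": 0},
    {"translation": [-3,0,0],"roll": 0},
    {"translation": [-3,0,0],"roll": 0},
    {"translation": [-1,0,0],"roll": 0}
  ]
}}

```text
time: 18.22
tool_pos: [0.5049, -0.1808, 0.1342]
tool_rot: [3.142, 0.0, -0.05]
contact_force: [0.9, 0.1, -2.0]
opening: 0.0202
grip_force: 3.0
```

Run:
```python
from h import *
o=observe();print(o["tool_pos"],o["contact_force"],o["torque"])
k=get_calibration("wrist");im=read_camera("wrist");cv2.imwrite("pics/w10.png",im[:,:,::-1])
print(platepos(im,k));im=read_camera("scene");cv2.imwrite("pics/s10.png",im[:,:,::-1])
```

```text
[ 0.5048706 -0.1808475  0.1342452] [ 0.91991252  0.09614479 -2.04656204] [ 0.02808543 -0.04674155 -0.03136228]
holes [(361.0, 25.0), (196.5, 25.5)]
[ 0.62796589 -0.18751651  0.05      ]
```

Emit:
{"fn": "step_arm", "kwargs": {
  "commands": [
    {"translation": [-2,0,0],"roll": 0},
    {"translation": [-3,0,0],"roll": 0},
    {"translation": [-3,0,0],"roll": 0},
    {"translation": [-3,0,0],"roll": 0},
    {"translation": [-3,0,0],"roll": 0},
    {"translation": [-3,0,0],"roll": 0},
    {"translation": [-3,0,0],"roll": 0},
    {"translation": [-3,0,0],"roll": 0},
    {"translation": [-3,0,0],"roll": 0},
    {"translation": [-3,0,0],"roll": 0},
    {"translation": [-3,0,0],"roll": 0},
    {"translation": [-3,0,0],"roll": 0},
    {"translation": [0,0,0],"roll": 0}
  ]
}}

```text
time: 19.4
tool_pos: [0.4697, -0.179, 0.1342]
tool_rot: [-3.142, 0.0, -0.05]
contact_force: [-0.6, 0.9, 0.6]
opening: 0.02
grip_force: 3.0
```

Run:
```python
from h import *
o=observe();print(o["tool_pos"],o["contact_force"],o["torque"])
k=get_calibration("wrist");im=read_camera("wrist");cv2.imwrite("pics/w11.png",im[:,:,::-1])
print(platepos(im,k));im2=read_camera("scene");cv2.imwrite("pics/s11.png",im2[:,:,::-1])
v=np.vstack([im[:270,40:520,::-1],cv2.resize(im2[170:340,110:340,::-1],(480,355))[:330]]);cv2.imwrite("pics/v11.png",v)
```

```text
[ 0.46974675 -0.17901895  0.13423094] [-0.55242456  0.88677437  0.59906325] [ 0.07481073  0.05598291 -0.00124649]
holes []
None
```

View pics/v11.png

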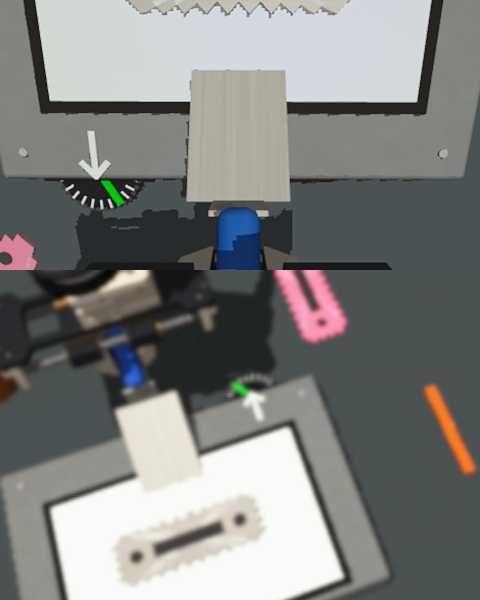

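The picture shows the plate flat on the window, teeth inside the black border, and the blade clear behind it. The wheel's green bar is right of the arrow, at panel (112,193). Taking the lifter back to its starting place.

Emit:
{"fn": "step_arm", "kwargs": {
  "commands": [
    {"translation": [0,0,0],"roll": 0},
    {"translation": [0,0,0],"roll": 0},
    {"translation": [0,0,-15],"roll": 0},
    {"translation": [0,0,-25],"roll": 0},
    {"translation": [0,0,-10],"roll": 0}
  ],
  "grip_force": 45
}}

```text
time: 19.92
tool_pos: [0.4713, -0.1795, 0.1864]
tool_rot: [3.14, -0.003, -0.05]
contact_force: [1.3, -1.4, -0.1]
opening: 0.0198
grip_force: 45.0
```

Emit:
{"fn": "step_arm", "kwargs": {
  "commands": [
    {"translation": [0.3,-19,0],"roll": 0},
    {"translation": [0.6,-37,0],"roll": 0},
    {"translation": [0.6,-37,0],"roll": 0},
    {"translation": [0.6,-37,0],"roll": 0},
    {"translation": [0.6,-37,0],"roll": 0},
    {"translation": [0.6,-37,0],"roll": 0},
    {"translation": [0.6,-37,0],"roll": 0},
    {"translation": [0.6,-37,0],"roll": 0},
    {"translation": [0.6,-37,0],"roll": 0},
    {"translation": [0.6,-37,0],"roll": 0},
    {"translation": [0.6,-37,0],"roll": 0},
    {"translation": [0.6,-37,0],"roll": 0},
    {"translation": [0.6,-37,0],"roll": 0},
    {"translation": [0.5,-27,0],"roll": 0},
    {"translation": [0,0,20],"roll": 0},
    {"translation": [0,0,30],"roll": 0},
    {"translation": [0,0,20],"roll": 0},
    {"translation": [0,0,5],"roll": 0},
    {"translation": [0,0,0],"roll": 0}
  ]
}}

```text
time: 21.5
tool_pos: [0.502, 0.3095, 0.1075]
tool_rot: [3.14, 0.004, -0.05]
contact_force: [0.1, -0.3, -0.5]
opening: 0.0196
grip_force: 45.0
```

Run:
```python
from h import *
o=observe();print(o["tool_pos"],o["tool_rot"],o["contact_force"])
# wheel from w11 (TCP .4697,-.179,.1342), shift calibration
k={a:np.array(b) for a,b in get_calibration("wrist").items()}
k["world_from_camera"][:3,3]+=np.array([.46975,-.17902,.13423])-o["tool_pos"]
g=lambda x,y,z:ray("w",(x+40,y),z,k)[:2]
print("arrow",g(91,131,.04),g(97,178,.04),"bar",g(103,181,.036),g(121,205,.036),"wheel L/R at face",g(62,180,.036),g(143,180,.036),"front",g(103,209,.036),"box front corners",g(5,175,.04),g(465,178,.04))
w=cv2.imread("pics/w11.png");cv2.imwrite("pics/wh.png",cv2.resize(w[165:225,90:200],None,fx=7,fy=7,interpolation=3))
im=read_camera("top");print([(np.round(d["at"],3).tolist(),round(d["confidence"],2)) for d in search_frame("top","cutter")])
cv2.imwrite("pics/t12.png",im[:,:,::-1])
for c,r in blobs(im,(0,0,225),(180,40,255),1000):
    print("win",[np.round(ray("top",p,.042)[:2],3).tolist() for p in cv2.boxPoints(r)])
```

```text
[0.50197964 0.30950827 0.10745101] [ 3.13972856  0.00353782 -0.05016909] [ 0.11376106 -0.27603741 -0.53234088]
arrow [ 0.5323766  -0.07881072] [ 0.49868958 -0.07741183] bar [ 0.49542714 -0.07982847] [ 0.47620884 -0.09048457] wheel L/R at face [ 0.49770831 -0.04948504] [ 0.49469399 -0.10968961] front [ 0.47373168 -0.07630013] box front corners [ 0.5042576  -0.01079655] [ 0.48520492 -0.34680774]
[([0.371, 0.036, 0.002], 0.86), ([0.628, -0.187, 0.047], 0.64)]
win [[0.663, 0.635], [0.676, 0.492], [0.576, 0.479], [0.563, 0.621]]
win [[0.555, -0.056], [0.724, -0.066], [0.71, -0.318], [0.541, -0.305]]
```

View pics/wh.png

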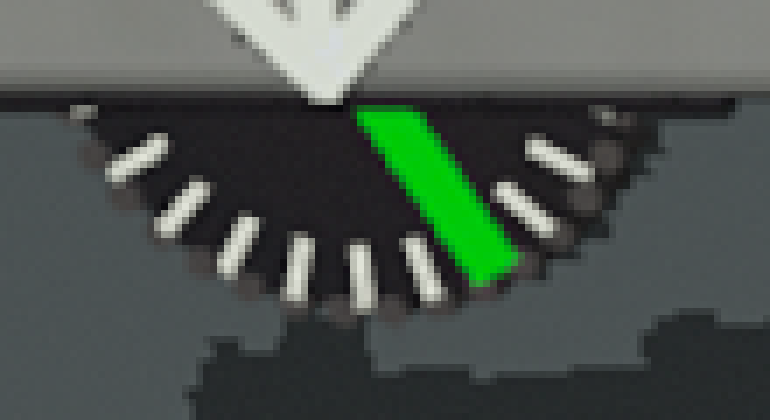

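Crop of the wheel: counting left from the green seventh bar (495,270) are 6 at (425,268), 5 at (362,277), 4 at (300,268). By calibration the bar lies 0.52 rad short of straight out, so the wheel is at click 5 and needs two more. Standing the lifter down first.

Emit:
{"fn": "step_arm", "kwargs": {
  "commands": [
    {"translation": [0,0,0],"roll": 0},
    {"translation": [0,0,3],"roll": 0},
    {"translation": [0,0,5],"roll": 0},
    {"translation": [0,0,5],"roll": 0},
    {"translation": [0,0,5],"roll": 0},
    {"translation": [0,0,5],"roll": 0},
    {"translation": [0,0,5],"roll": 0},
    {"translation": [0,0,5],"roll": 0},
    {"translation": [0,0,5],"roll": 0},
    {"translation": [0,0,5],"roll": 0},
    {"translation": [0,0,5],"roll": 0},
    {"translation": [0,0,5],"roll": 0},
    {"translation": [0,0,5],"roll": 0},
    {"translation": [0,0,5],"roll": 0},
    {"translation": [0,0,5],"roll": 0},
    {"translation": [0,0,5],"roll": 0},
    {"translation": [0,0,4],"roll": 0},
    {"translation": [0,0,3],"roll": 0},
    {"translation": [0,0,0],"roll": 0},
    {"translation": [0,0,0],"roll": 0}
  ],
  "grip_force": 3
}}

```text
time: 23.27
tool_pos: [0.5029, 0.3098, 0.029]
tool_rot: [3.141, 0.0, -0.05]
contact_force: [0.6, -0.5, -1.0]
opening: 0.02
grip_force: 3.0
```

Run:
```python
from h import *
o=observe();print(o["tool_pos"],o["tool_rot"],o["contact_force"],o["opening"])
k=get_calibration("wrist");im=read_camera("wrist");cv2.imwrite("pics/w13.png",im[:,:,::-1])
# blade outline on z=0.002
g=cv2.cvtColor(im,cv2.COLOR_RGB2HSV);m=cv2.inRange(g,(0,0,140),(60,60,255));m[200:]=0
for c in cv2.findContours(m,0,1)[0]:
    if cv2.contourArea(c)>1500: print(cv2.boundingRect(c),[np.round(ray("w",p,.002,k)[:2],3).tolist() for p in cv2.boxPoints(cv2.minAreaRect(c))])
im=read_camera("top")
for c,r in blobs(im,(105,120,60),(130,255,255),8): print("blue",r)
```

```text
[0.50289728 0.30981691 0.02899195] [ 3.14133102e+00  2.78542459e-04 -5.02629282e-02] [ 0.61164474 -0.54173925 -0.98715355] 0.01998304993096566
(212, 0, 134, 200) [[0.627, 0.334], [0.624, 0.272], [0.528, 0.272], [0.531, 0.344]]
blue ((549.0, 266.0), (134.0, 20.0), 90.0)
```

Emit:
{"fn": "step_arm", "kwargs": {
  "commands": [
    {"translation": [0,0,2],"roll": 0},
    {"translation": [0,0,1.5],"roll": 0},
    {"translation": [0,0,0],"roll": 0},
    {"translation": [0,0,0],"roll": 0}
  ]
}}

```text
time: 23.7
tool_pos: [0.5029, 0.31, 0.0258]
tool_rot: [-3.142, -0.0, -0.05]
contact_force: [-2.3, 0.2, 0.8]
opening: 0.0203
grip_force: 3.0
```

Emit:
{"fn": "step_arm", "kwargs": {
  "commands": [
    {"translation": [0,0,0],"roll": 0},
    {"translation": [0,0,0],"roll": 0},
    {"translation": [0,0,0],"roll": 0},
    {"translation": [0,0,0],"roll": 0},
    {"translation": [0,0,0],"roll": 0},
    {"translation": [0,0,-10],"roll": 0},
    {"translation": [0,0,-30],"roll": 0},
    {"translation": [0,0,-40],"roll": 0},
    {"translation": [0,0,-40],"roll": 0},
    {"translation": [0,0,-20],"roll": 0},
    {"translation": [0,0,0],"roll": 0}
  ],
  "fingers": 0.6
}}

```text
time: 24.62
tool_pos: [0.5056, 0.3111, 0.1725]
tool_rot: [-3.136, -0.01, -0.05]
contact_force: [0.6, 0.1, 0.1]
opening: 0.0553
grip_force: 0.0
```

Run:
```python
from h import *
o=observe();print(o["tool_pos"],o["opening"])
k=get_calibration("wrist");im=read_camera("wrist");cv2.imwrite("pics/w14.png",im[:,:,::-1])
for c,r in blobs(im,(105,120,60),(130,255,255),200):
    print("handle z.052",[np.round(ray("w",p,.052,k)[:2],3).tolist() for p in cv2.boxPoints(r)])
g=cv2.cvtColor(im,cv2.COLOR_RGB2HSV);m=cv2.inRange(g,(0,0,140),(60,60,255));m[250:]=0
for c in cv2.findContours(m,0,1)[0]:
    if cv2.contourArea(c)>1500: print(cv2.boundingRect(c),[np.round(ray("w",p,.002,k)[:2],3).tolist() for p in cv2.boxPoints(cv2.minAreaRect(c))])
```

```text
[0.50561402 0.3111335  0.17247257] 0.05528578959968661
handle z.052 [[0.538, 0.318], [0.537, 0.299], [0.424, 0.303], [0.425, 0.325]]
(244, 33, 74, 130) [[0.643, 0.334], [0.639, 0.272], [0.529, 0.274], [0.532, 0.343]]
(0, 0, 65, 133) [[0.678, 0.536], [0.675, 0.483], [0.568, 0.507], [0.571, 0.566]]
```

The lifter stands flat: handle 113 mm long and blade front 62 mm wide at their expected heights. Now to the wheel with the fingers shut.

Emit:
{"fn": "step_arm", "kwargs": {
  "commands": [
    {"translation": [-4.6,36.4,0],"roll": 0.007},
    {"translation": [-4.6,36.4,0],"roll": 0},
    {"translation": [-4.6,36.4,0],"roll": 0},
    {"translation": [-4.6,36.4,0],"roll": 0},
    {"translation": [-4.6,36.4,0],"roll": 0},
    {"translation": [-4.6,36.4,0],"roll": 0},
    {"translation": [-4.6,36.4,0],"roll": 0},
    {"translation": [-4.6,36.4,0],"roll": 0},
    {"translation": [-4.6,36.4,0],"roll": 0},
    {"translation": [-4.6,36.4,0],"roll": 0},
    {"translation": [-4.6,36.4,0],"roll": 0},
    {"translation": [0,0,30],"roll": 0},
    {"translation": [0,0,40],"roll": 0},
    {"translation": [0,0,35],"roll": 0},
    {"translation": [0,0,25],"roll": 0},
    {"translation": [0,0,12],"roll": 0},
    {"translation": [0,0,4],"roll": 0},
    {"translation": [0,0,0],"roll": 0},
    {"translation": [0,0,0],"roll": 0}
  ],
  "fingers": 0,
  "grip_force": 30
}}

```text
time: 26.25
tool_pos: [0.4298, -0.087, 0.0199]
tool_rot: [-3.142, 0.0, -0.057]
contact_force: [0.1, -0.3, 0.3]
opening: 0.0004
grip_force: 0.0
```

```bash
cat >> h.py <<'E'
def bar(cam):
    k=get_calibration(cam);im=read_camera(cam)
    R=[r for c,r in blobs(im,(45,150,80),(75,255,255),3)]
    for c,r in blobs(im,(45,150,80),(75,255,255),3):
        p=ray(cam,r[0],.036,k)
        if .44<p[0]<.53 and -.13<p[1]<-.02:
            m=np.zeros(im.shape[:2],np.uint8);cv2.drawContours(m,[c],-1,255,-1);v,u=np.nonzero(m)
            W=np.array([ray(cam,(a,b),.036,k)[:2] for a,b in zip(u,v)])
            d=np.linalg.svd(W-W.mean(0))[2][0];d=d*np.sign(-d[0])
            print(cam,"bar mid",W.mean(0).round(4),"dir",round(np.arctan2(-d[1],-d[0])+.057,3),"radial",round(np.arctan2(.0777-0+W.mean(0)[1]-0,W.mean(0)[0]-.506),3),"n",len(u))
E
python3 - <<'E'
from h import *
o=observe();print(o["tool_pos"],o["tool_rot"],o["contact_force"],o["opening"])
for c in("wrist","scene","top"): bar(c)
E
```

```text
[ 0.42980039 -0.08701314  0.01988267] [-3.14159055e+00  2.20666651e-04 -5.71208500e-02] [ 0.12840835 -0.31976052  0.29667903] 0.0004031488211865645
wrist bar mid [ 0.4873 -0.0855] dir 0.554 radial -2.744 n 768
scene bar mid [ 0.487  -0.0855] dir 0.632 radial -2.754 n 28
```

Emit:
{"fn": "step_arm", "kwargs": {
  "commands": [
    {"translation": [8,0,0],"roll": 0},
    {"translation": [10,0,0],"roll": 0},
    {"translation": [6,0,0],"roll": 0},
    {"translation": [2,0,0],"roll": 0},
    {"translation": [0,0,0],"roll": 0},
    {"translation": [0,0,0],"roll": 0}
  ]
}}

```text
time: 26.9
tool_pos: [0.4555, -0.0884, 0.0197]
tool_rot: [3.142, 0.0, -0.057]
contact_force: [-0.1, -0.2, -0.7]
opening: 0.0003
grip_force: 0.0
```

Emit:
{"fn": "step_arm", "kwargs": {
  "commands": [
    {"translation": [1,0,0],"roll": 0},
    {"translation": [1,0,0],"roll": 0},
    {"translation": [1,0,0],"roll": 0},
    {"translation": [0,0,0],"roll": 0},
    {"translation": [0,0,0],"roll": 0}
  ]
}}

```text
time: 27.32
tool_pos: [0.4587, -0.0887, 0.0197]
tool_rot: [3.142, 0.0, -0.057]
contact_force: [-0.9, -0.5, -0.4]
opening: 0.0001
grip_force: 0.0
```

Emit:
{"fn": "step_arm", "kwargs": {
  "commands": [
    {"translation": [1,0,0],"roll": 0},
    {"translation": [0.5,0,0],"roll": 0},
    {"translation": [0.5,0,0],"roll": 0},
    {"translation": [0,0,0],"roll": 0},
    {"translation": [0,0,0],"roll": 0}
  ]
}}

```text
time: 27.73
tool_pos: [0.4608, -0.0888, 0.0197]
tool_rot: [3.142, -0.0, -0.057]
contact_force: [-0.2, 0.3, -0.7]
opening: 0.0003
grip_force: 0.0
```

Emit:
{"fn": "step_arm", "kwargs": {
  "commands": [
    {"translation": [1,0,0],"roll": 0},
    {"translation": [0.5,0,0],"roll": 0},
    {"translation": [0,0,0],"roll": 0},
    {"translation": [0,0,0],"roll": 0}
  ]
}}

```text
time: 28.07
tool_pos: [0.4616, -0.0887, 0.0196]
tool_rot: [-3.141, 0.001, -0.057]
contact_force: [-3.4, -0.5, 2.2]
opening: 0.0003
grip_force: 1.6
```

Emit:
{"fn": "step_arm", "kwargs": {
  "commands": [
    {"translation": [1,0,0],"roll": 0},
    {"translation": [0.5,0,0],"roll": 0},
    {"translation": [0,0,0],"roll": 0},
    {"translation": [0,0,0],"roll": 0}
  ]
}}

```text
time: 28.4
tool_pos: [0.4618, -0.0885, 0.0194]
tool_rot: [-3.141, 0.004, -0.057]
contact_force: [-8.5, -0.7, 3.7]
opening: 0.0005
grip_force: 3.8
```

Emit:
{"fn": "step_arm", "kwargs": {
  "commands": [
    {"translation": [0,-1.5,0],"roll": 0},
    {"translation": [0,-1.5,0],"roll": 0},
    {"translation": [0,-1.5,0],"roll": 0},
    {"translation": [0,-1.5,0],"roll": 0},
    {"translation": [0,-1.5,0],"roll": 0},
    {"translation": [0,-1.5,0],"roll": 0},
    {"translation": [0,0,0],"roll": 0}
  ]
}}

```text
time: 28.98
tool_pos: [0.4622, -0.0792, 0.0193]
tool_rot: [-3.141, 0.004, -0.057]
contact_force: [-7.4, -0.0, 2.5]
opening: 0.0003
grip_force: 3.6
```

Run:
```python
from h import *
o=observe();print(o["tool_pos"],o["contact_force"])
for c in("wrist","scene"): bar(c)
```

```text
[ 0.46220751 -0.07924114  0.01930544] [-7.37878260e+00 -4.42819585e-03  2.47069824e+00]
wrist bar mid [ 0.486  -0.0802] dir 0.233 radial -3.018 n 655
scene bar mid [ 0.4863 -0.0796] dir 0.151 radial -3.047 n 27
```

Emit:
{"fn": "step_arm", "kwargs": {
  "commands": [
    {"translation": [0,-1.5,0],"roll": 0},
    {"translation": [0,-1.5,0],"roll": 0},
    {"translation": [0,-1.5,0],"roll": 0},
    {"translation": [0,-1.5,0],"roll": 0},
    {"translation": [0,-1.5,0],"roll": 0},
    {"translation": [0,-0.5,0],"roll": 0},
    {"translation": [0,0,0],"roll": 0},
    {"translation": [-3,0,0],"roll": 0},
    {"translation": [-10,0,0],"roll": 0},
    {"translation": [-15,0,0],"roll": 0},
    {"translation": [-5,0,0],"roll": 0},
    {"translation": [0,0,0],"roll": 0},
    {"translation": [0,0,0],"roll": 0}
  ]
}}

```text
time: 30.17
tool_pos: [0.4328, -0.0704, 0.02]
tool_rot: [3.141, -0.002, -0.058]
contact_force: [0.4, 0.7, -0.3]
opening: 0.0005
grip_force: 0.0
```

Run:
```python
from h import *
o=observe();print(o["tool_pos"],o["contact_force"])
for c in("wrist","scene"): bar(c)
im=read_camera("scene");cv2.imwrite("pics/s20.png",im[:,:,::-1])
k=get_calibration("wrist")
im=read_camera("wrist");cv2.imwrite("pics/w20.png",im[:,:,::-1])
for n in("cutter","jar","lifter"):print(n,[(np.round(d["at"],3).tolist(),round(d["confidence"],2)) for d in search_frame("scene",n)])
# arrow / ticks in wrist image in world angles about axis
m=cv2.inRange(cv2.cvtColor(im,cv2.COLOR_RGB2HSV),(0,0,150),(180,60,255))
for c in cv2.findContours(m,0,1)[0]:
    a=cv2.contourArea(c)
    if 4<a<200:
        x,y=cv2.minAreaRect(c)[0];p=ray("w",(x,y),.036,k)[:2]
        q=p-[.506,-.0777]
        if np.linalg.norm(q)<.035 : print("tick",p.round(4),"ang",round(np.arctan2(-q[1],-q[0])+.057,3))
```

```text
[ 0.43275741 -0.07044106  0.0200258 ] [ 0.36352136  0.69642416 -0.2706267 ]
wrist bar mid [ 0.486  -0.0761] dir 0.019 radial 3.061 n 781
scene bar mid [ 0.4859 -0.0758] dir -0.038 radial 3.046 n 25
cutter [([0.627, -0.19, 0.043], 0.87), ([0.41, 0.041, 0.003], 0.62)]
jar [([0.362, -0.338, 0.071], 0.63)]
lifter [([0.571, 0.304, 0.005], 0.66), ([0.633, -0.194, 0.044], 0.38)]
tick [ 0.4787 -0.0826] ang 0.233
tick [ 0.4795 -0.069 ] ang -0.259
tick [ 0.4811 -0.089 ] ang 0.481
tick [ 0.4824 -0.0628] ang -0.505
tick [ 0.4869 -0.0577] ang -0.753
tick [ 0.4849 -0.0947] ang 0.734
tick [ 0.4925 -0.0539] ang -0.998
tick [ 0.4978 -0.0491] ang -1.234
```

```bash
python3 -c "
from cell import *
print(hand_in())"
```

```text
the job is handed in; nothing more can be done
None
```

The job is handed in at about 31 s of the 72 s; by the last camera checks the plate lies on the window near its centre, the lifter stands on the bench by its starting place, the dimmer's green bar points straight out at the seventh click and the jar is in its place, but the verdict was not shown to me.

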